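# Close and bolt the retaining bar of a bench shaker

## Robot

A 7-joint arm with a two-finger parallel gripper is mounted at the origin on the work surface. World frame = base frame: x ahead of the robot, y to its left, z up, the work surface at z = 0. Lengths are in m, angles in rad, forces in N, time in s.
With the tool pointing down it reaches from about 0.425 to 0.875 m from the base axis. Payload 4.7 kg.
Tool frame: the origin (TCP) lies between the finger pads; the fingertips stand 14 mm ahead of it and the grasp point (between the pads) lies 5 mm behind it; z points along the fingers, y is the line along which they close (so a half turn about z gives the same grasp; the last joint's range is limited). The gripper opens to 87 mm and grips with 3 to 60 N. Pads are 19 mm wide; open, the fingers measure 117 mm over their backs; the gripper's body (75 mm by 190 mm) begins 51 mm behind the grasp point.
Start: joints at [-1.205, 0.321, -0.07, 1.45, 0.023, 1.371, -0.057], TCP at [0.224, 0.61, 0.237] pointing down, gripper open.
Joint ranges: [-2.86, 2.86], [-0.3, 2.09], [-1.38, 1.24], [0.06, 2.45], [-1.56, 4.7], [0.09, 2.05], [-2.69, 2.69]. Speed limits (rad/s): [2.57, 2.57, 3.14, 3.14, 3.14, 3.14, 3.14].

## Interface

Orientations are given as a rotation vector (axis times angle).
In Python, from bench import ctrl gives the robot as it stands.
- The arm moves only by the tool step_arm, never from a script. Its argument "commands" is a list of rows, each an object with "travel": the shift along the tool's x, y, z in m, a list of three; "turn": the turn, a rotation vector about the tool's x, y, z in degrees, a list of three. A call has 1 to 5 rows; each row is the pose to reach, as a shift and turn from the pose commanded when the call began, along the tool's axes at that moment; what a row does not reach only later rows make up. A row lasts 1/10 s, in which the tool goes at most 50 mm and 8.59 degrees, less where a joint would pass 70% of its speed; a pose out of reach is approached as far as the arm can. A call with a gripper value outside its range is refused whole. "gripper" is the opening, from 0 (shut) to 1 (fully open), set as the call begins (left out, the last holds). The fingers move at their own pace and stop on an object; "force" is the grip in N (left out, the last holds). Time passes only in rows, so rows that repeat a pose let the fingers close. It gives the time, the measured TCP pose, the force, the opening and the grip force at its end, in the units of the state.
- ctrl.get_state(): the state, without advancing time (a new reading comes with each control period).
- ctrl.get_image(name): name is "side" or "top"; returns the picture (480x640x3 uint8, red, green, blue); there is no depth.
- ctrl.camera_model(name): a dict with "fx", "fy", "cx", "cy" (pixels), "R" (3x3) and "t" (3): a world point X has camera coordinates R X + t. Camera axes: x right, y down, z forward; pixel columns grow to the right and rows downward; lengths in m; the calibration is good to about 2 mm. A picture is of the moment at which its call begins. camera_model takes no time and is no camera call.
- ctrl.close_job(): hands the job in; it is judged then, once.
The state is a dict: "time": time; "joint_positions": joint angles; "qd": joint speeds; "joint_torque": joint torques, N m; "position": TCP position; "tool_rot": TCP orientation; "ft_force": force on the tool from outside, world axes, zero at the start; "torque": the same for the moment, N m; "grip_width": opening from 0.0 (shut) to 1.0 (fully open); "grip_force": force on a finger pad.
Only numpy, scipy, OpenCV 4.12 (cv2) and the standard library are available. Lean on these libraries where they do the work, as an engineer would, in place of code of your own. Each camera call takes 0.05 s, during which the arm holds its last target. There are 200 camera calls.

## Task

Close the retaining bar of the shaker: swing the yellow bar round its pin until its free end bears firmly on the sprung black stop pad, then slide the red-tabbed bolt fully in behind it so that the bar is locked shut. Feel for the pad and never push anything harder than 25 N, leave the jar, beaker, can and spanner where they are, and take the gripper away at the end.

Things in the scene. Friction and masses are not known exactly. Their poses are not given: they have to be found in the camera images.
- shaker: Blue bench shaker, fixed. Origin on the bench (z = 0); x points away from the robot, y to the left. Its grey flat deck lies 100 mm above the origin, from x -210 to +190 and y -295 to +185 mm. A white crate of bottles stands fixed on it at x 82 to 168, y -100 to +120 mm, up to 60 mm above the deck.
- pin (a point): Steel pivot pin, 12 mm diameter with a 28 mm head, at shaker x 0, y +130 mm; the point is at its foot on the deck. It passes through the eye of the bar and holds it down. The bar turns freely on it, with only its sliding friction on the deck.
- bar: Yellow loose bar, about 0.2 kg, on the deck: 280 mm from eye (36 mm square) to black tip, 30 wide, 24 high. Origin under the eye; its x axis runs to the free end. Starts open to the shaker's -x side, 19 to 39 degrees short of closed; closed, it lies along the shaker's -y within 4 degrees. Best pushed on its -x side 200 to 225 mm from the pin; near the pin it takes too much force.
- bar_tip (a point): Middle of the bar's free end face, 280 mm from the eye, 12 mm above the bar's underside.
- strip: Fixed dark steel strip under the keeper, 140 (x) x 50 x 4 mm, axes as the shaker's; origin on the deck at shaker x 0, y -190 mm. On it the aluminium keeper carriage, with stop pad and bolt, is clamped anywhere up to 15 mm either way along x from the middle: different each time, not measured, not to be altered. It reaches 33 mm above the deck.
- pad_mid (a point): Where the middle of the black stop pad's face would be with the carriage in the middle of its strip: shaker x +15, y -135 mm, 16 mm above the deck. The true face is up to 15 mm off along x: feel for it. The pad is 26 wide (y), 20 high, its face looks to the shaker's -x; it is sprung along x, 8 N per mm, with a hard end after 4 mm. A push of 10 to 18 N on the bar seats it.
- tab_mid (a point): Where the middle of the bolt's red tab would be with the carriage in the middle and the bolt out: shaker x -24, y -226 mm, 30 mm above the deck; it truly shifts along x with the carriage, up to 15 mm. Fixed point: it does not follow the bolt. The tab is an upright plate 44 wide (x), 8 thick (y), from 10 to 50 mm above the deck, with 60 mm of clear deck on its outer (-y) side.
- bolt (a joint): Travel of the steel slide bolt (12 mm round, round nose): 0 out, 0.030 m fully in. Push its red tab along the shaker's +y, towards the pin; friction 3 N, it stays where left. It goes in behind the bar, 39 mm to the -x side of the pad's face, with 3 mm to spare when the bar bears on the pad; a bar standing more than about 5 mm off the pad blocks it.
- jar: Bystander: jar 40 mm diameter, 60 mm high, standing on the deck; origin at its underside.
- beaker: Bystander: small white beaker 48 mm diameter, 55 mm high, standing on the deck; origin at its underside.
- can: Bystander: small can 40 mm diameter, 50 mm high, standing on the deck; origin at its underside. Jar, beaker and can stand, in any order, at three corners of the deck: about shaker (-155, -215), (-165, +140) and (+75, -255) mm.
- spanner: Bystander: spanner 160 mm long lying on the bench to the right of the shaker's front; origin at its underside.

How it is judged:
On the way, in this order (a step that is already met when the one before it is completed fails the run):
1. the bar is swung closed and bears on the keeper's pad with more than 3 N for 0.2 s (contact force between bar and strip above 3 N and x of bar_tip in the frame of shaker above -0.023 m and horizontal distance between bar and pin below 0.006 m), for 0.2 s.
2. the bolt is slid in at least 26 mm, behind the bar (value of joint bolt above 0.026 m and x of bar_tip in the frame of shaker above -0.023 m and horizontal distance between bar and pin below 0.006 m), for 0.2 s.
At the end, for the whole second after the job is handed in: The bolt is in by more than 26 mm of its 30 mm; the bar is closed on the pad side of the bolt (its tip no farther than 23 mm to the -x side of the shaker's middle line), its eye within 6 mm of the pin, and the bar is at rest (all of step 2 and linear speed of bar below 0.02 m/s); the robot touches nothing.
It fails at once if the bar is pushed with more than 25 N (contact force between the fingers and bar above 25 N).
It fails at once if the shaker, its keeper or bolt is pushed with more than 25 N (contact force between the fingers and shaker above 25 N).
It fails at once if the jar, beaker, can or spanner is moved more than 20 mm (distance of any of jar, beaker, can, spanner from where it was at the start of the episode above 0.02 m).
It fails at once if the jar, beaker or can is tipped (angle between any of jar, beaker, can's own z axis and vertical above 0.4 rad).
It also fails if it takes over 61 s, if anything falls off the work surface, if the arm or the gripper's body presses on something with over 40 N, if the wrist force passes 120 N, or if a joint passes its speed limit or range.

## Working session

There is one attempt and no reset: what is moved stays moved. The work goes in short steps, Python scripts to look and compute and a tool call to move; the robot and the scene stay as the last step left them, time stands still between calls to the robot, and variables do not carry over. Pictures are saved under pics/ and viewed, at most 11 in all, crops included, and the job is handed in when it is done.

Besides the shell and the picture viewer there is one more tool, called after ">>>" in YAML: its name, and indented under it one key for each argument. step_arm: Moves the arm, as the interface text tells. Its arguments: {"type":"object","properties":{"commands":{"type":"array"},"gripper":{"type":"number"},"force":{"type":"number"}},"required":["commands"]}

```bash
mkdir -p pics; ls; python3 - <<'E'
from bench import ctrl
import cv2
for n in("top","side"):
    cv2.imwrite(f"pics/{n}0.png",ctrl.get_image(n)[:,:,::-1])
    m=ctrl.camera_model(n);print(n,m)
s=ctrl.get_state();print({k:s[k] for k in("time","position","tool_rot","ft_force","grip_width")})
E
```

```text
pics
top {'fx': 507.16885234882176, 'fy': 507.16885234882176, 'cx': 331.39481485839065, 'cy': 239.81736721775863, 'R': array([[ 0.02132782, -0.99937498,  0.02819184],
       [-0.99635646, -0.02357554, -0.08196344],
       [ 0.08257685, -0.02634102, -0.99623653]]), 't': array([-0.15863002,  0.56454772,  1.29952908])}
side {'fx': 469.7643404363409, 'fy': 469.7643404363409, 'cx': 317.7514189146408, 'cy': 239.74605474687982, 'R': array([[-0.9984886 , -0.05381323,  0.01116447],
       [-0.04870033,  0.77218348, -0.63353054],
       [ 0.02547131, -0.63311674, -0.77363713]]), 't': array([0.55011671, 0.19298868, 0.95557517])}
{'time': 0.1, 'position': array([0.22387074, 0.60973526, 0.23557207]), 'tool_rot': array([-5.49687208e-01, -3.09292573e+00,  2.64069701e-03]), 'ft_force': array([-0.30837794,  0.32452251,  0.13689597]), 'grip_width': 1.0009088733635916}
```

View pics/top0.png

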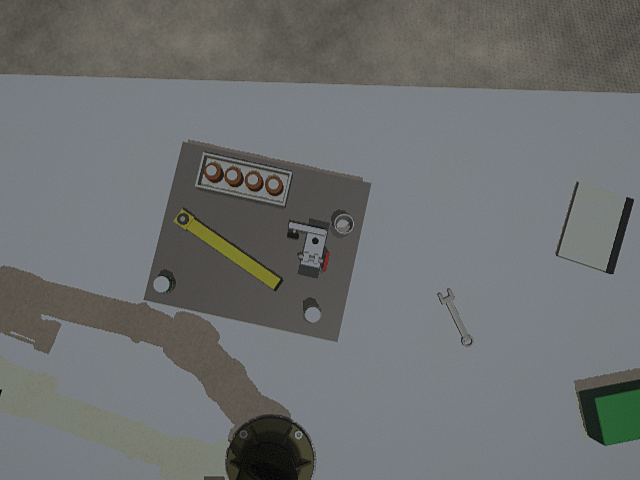

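View pics/side0.png

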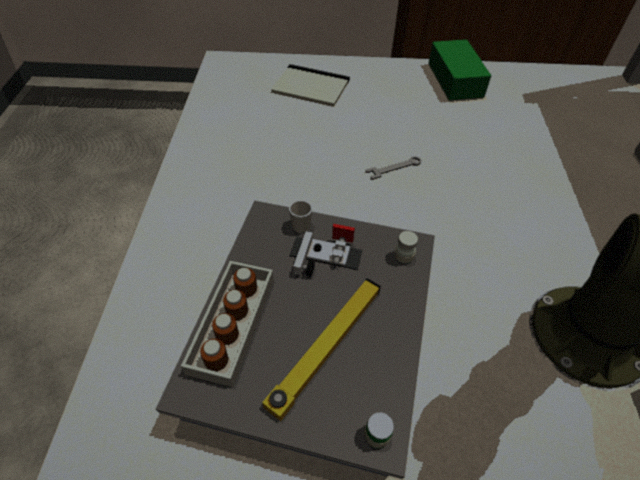

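The top view shows the deck with corners near (183,141), (370,183), (338,341) and (145,299). The bar runs from its eye at (183,218) to its tip at (279,284), the keeper is at (312,245), the red tab at (326,260) and the pad at (293,234). The side view agrees: tab (343,232), tip (373,288), pin (278,398).

```bash
cat > h.py <<'E'
import numpy as np, cv2
from bench import ctrl
def ray(n,uv,z):
    m=ctrl.camera_model(n);R=m["R"];c=-R.T@m["t"]
    d=R.T@np.array([(uv[0]-m["cx"])/m["fx"],(uv[1]-m["cy"])/m["fy"],1])
    return c+d*(z-c[2])/d[2]
def big(mask):
    c,_=cv2.findContours(mask.astype(np.uint8),cv2.RETR_EXTERNAL,cv2.CHAIN_APPROX_NONE)
    return max(c,key=cv2.contourArea)
def yellow(im):
    h=cv2.cvtColor(im,cv2.COLOR_RGB2HSV);return (h[...,0]>20)&(h[...,0]<35)&(h[...,1]>150)&(h[...,2]>60)
def red(im):
    h=cv2.cvtColor(im,cv2.COLOR_RGB2HSV);return ((h[...,0]<6)|(h[...,0]>174))&(h[...,1]>170)&(h[...,2]>60)
E
python3 - <<'E'
from h import *
for n in("top","side"):
    im=cv2.imread(f"pics/{n}0.png")[:,:,::-1].copy()
    roi=np.zeros(im.shape[:2],np.uint8)
    v=im.max(2).astype(int)
    print(n,"deck px",im[200,260] if n=="top" else im[300,400])
    roi=(v<110)
    if n=="top": lim=(slice(120,360),slice(130,390))
    else: lim=(slice(195,475),slice(150,440))
    mk=np.zeros_like(roi);mk[lim]=roi[lim]|yellow(im)[lim]
    c=big(cv2.morphologyEx(mk.astype(np.uint8),cv2.MORPH_OPEN,np.ones((5,5))))
    h=cv2.convexHull(c)
    for e in (4,6,10):
        q=cv2.approxPolyDP(h,e,True)[:,0]
        print(e,[(p.tolist(),ray(n,p,.1)[:2].round(3).tolist()) for p in q])
    y=big(yellow(im)); 
    q=cv2.boxPoints(cv2.minAreaRect(y));print("bar",[(p.round(1).tolist(),ray(n,p,.124)[:2].round(4).tolist()) for p in q])
    r=big(red(im));M=cv2.boundingRect(r);ctr=r[:,0].mean(0);print("red",M,ctr.round(1),ray(n,ctr,.13)[:2].round(4),cv2.boxPoints(cv2.minAreaRect(r)).round(1).tolist())
b=cv2.imread("pics/top0.png")[195:310,160:380];a=cv2.imread("pics/side0.png")[195:310,250:450]
o=np.vstack([cv2.resize(b,(700,300*0+366),interpolation=cv2.INTER_CUBIC)[:, :],])
o=np.zeros((600,800,3),np.uint8);t=cv2.resize(b[:, 90:],None,fx=3,fy=3,interpolation=2);s=cv2.resize(a[:, :130],None,fx=3,fy=3,interpolation=2)
o[:t.shape[0],:t.shape[1]]=t;o[:s.shape[0],400:400+s.shape[1]]=s
cv2.imwrite("pics/z.png",o)
E
```

```text
top deck px [96 98 98]
4 [([183, 142], [0.797, 0.23]), ([209, 143], [0.796, 0.166]), ([359, 176], [0.723, -0.209]), ([370, 183], [0.706, -0.237]), ([337, 340], [0.318, -0.163]), ([144, 299], [0.408, 0.306])]
6 [([183, 142], [0.797, 0.23]), ([370, 183], [0.706, -0.237]), ([337, 340], [0.318, -0.163]), ([144, 299], [0.408, 0.306])]
10 [([183, 142], [0.797, 0.23]), ([370, 183], [0.706, -0.237]), ([337, 340], [0.318, -0.163]), ([144, 299], [0.408, 0.306])]
bar [([173.1999969482422, 220.6999969482422], [0.5969, 0.2381]), ([181.5, 208.5], [0.6269, 0.2196]), ([281.3999938964844, 276.6000061035156], [0.4686, -0.0254]), ([273.1000061035156, 288.79998779296875], [0.4391, -0.0065])]
red (323, 252, 6, 18) [325.6 260.7] [ 0.5087 -0.1303] [[322.29998779296875, 268.79998779296875], [326.6000061035156, 251.60000610351562], [329.20001220703125, 252.3000030517578], [324.8999938964844, 269.5]]
side deck px [71 67 65]
4 [([254, 201], [0.707, -0.235]), ([304, 201], [0.596, -0.242]), ([433, 235], [0.318, -0.161]), ([404, 474], [0.408, 0.306]), ([288, 474], [0.579, 0.316]), ([151, 435], [0.795, 0.273]), ([156, 406], [0.8, 0.228])]
6 [([254, 201], [0.707, -0.235]), ([304, 201], [0.596, -0.242]), ([433, 235], [0.318, -0.161]), ([404, 474], [0.408, 0.306]), ([288, 474], [0.579, 0.316]), ([151, 435], [0.795, 0.273]), ([156, 406], [0.8, 0.228])]
10 [([254, 201], [0.707, -0.235]), ([433, 235], [0.318, -0.161]), ([404, 474], [0.408, 0.306]), ([288, 474], [0.579, 0.316]), ([151, 435], [0.795, 0.273])]
bar [([261.5, 402.70001220703125], [0.6285, 0.2217]), ([364.6000061035156, 276.70001220703125], [0.465, -0.0283]), ([382.70001220703125, 291.5], [0.4319, 0.003]), ([279.6000061035156, 417.5], [0.5979, 0.2429])]
red (333, 224, 22, 7) [343.5 227. ] [ 0.5076 -0.1449] [[332.70001220703125, 226.5], [333.29998779296875, 223.3000030517578], [354.1000061035156, 227.39999389648438], [353.5, 230.6999969482422]]
```

View pics/z.png

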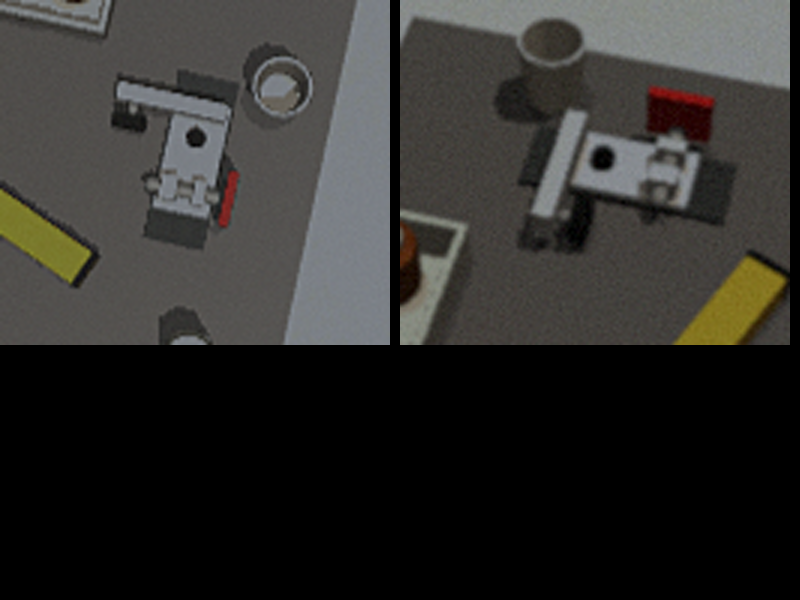

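Both views agree on the deck corners to about 2 mm: 0.396 m x 0.476 m, yaw about -11°. The pin implied by the shaker pose matches the eye of the bar. Next I'll write a shaker-frame helper and measure the tab shift.

```bash
cat >> h.py <<'E'
from scipy.spatial.transform import Rotation as Ro
W=np.array([[.798,.229],[.7065,-.236],[.318,-.162],[.408,.306]])
S=np.array([[.19,.185],[.19,-.295],[-.21,-.295],[-.21,.185]])
a,b=S-S.mean(0),W-W.mean(0)
YAW=np.arctan2((a[:,0]*b[:,1]-a[:,1]*b[:,0]).sum(),(a*b).sum())
RS=Ro.from_euler("z",YAW).as_matrix()[:2,:2]; O=W.mean(0)-RS@S.mean(0)
toS=lambda p:RS.T@(np.array(p)[:2]-O)
toW=lambda p:O+RS@np.array(p)
def plan(xy,h,head):
    "shaker xy of TCP (m), tip height above deck, tool-x heading in shaker frame (deg)"
    s=ctrl.get_state();R=Ro.from_rotvec(s["tool_rot"]);p=s["position"]
    d=np.r_[toW(xy),.1+.014+h]-p
    T=Ro.from_euler("z",YAW+np.radians(head))*Ro.from_matrix(np.diag([1,-1,-1]))
    print("t",round(s["time"],2),"now",(toS(p)*1e3).round(1),"z",p[2].round(4),"F",(np.r_[RS.T@s["ft_force"][:2],s["ft_force"][2]]).round(1))
    print("travel",R.inv().apply(d).round(4),"turn",np.degrees((R.inv()*T).as_rotvec()).round(1))
E
python3 - <<'E'
from h import *
print("yaw",np.degrees(YAW),"O",O,"resid mm",((W-O-(RS@S.T).T)*1e3).round(1).tolist())
for n,q in(("top",[(325.75,260.5),(322.3,268.8),(326.6,251.6),(329.2,252.3),(324.9,269.5)]),("side",[(343.7,225.3),(333.3,223.3),(354.1,227.4)])):
    print(n,[(toS(ray(n,p,.15))*1e3).round(1).tolist() for p in q])
for n,q in(("top",[(173.2,220.7),(181.5,208.5),(281.4,276.6),(273.1,288.8)]),):
    print("bar",[(toS(ray(n,p,.124))*1e3).round(1).tolist() for p in q])
plan((-.05,.2),.12,180); plan((-.121,-.07),.09,180)
E
```

```text
yaw -10.99554194303442 O [0.57793171 0.08633299] resid mm [[-1.7, -2.7], [-1.7, 3.5], [2.5, 1.2], [0.9, -2.0]]
top [[-26.9, -225.9], [-47.7, -222.2], [-5.9, -223.4], [-6.3, -229.8], [-48.0, -228.5]]
side [[-27.0, -227.8], [-5.8, -227.7], [-48.2, -227.6]]
bar [[-10.3, 152.5], [22.7, 140.1], [-86.1, -130.5], [-118.7, -117.5]]
t 0.1 now [-447.4  446.3] z 0.2356 F [-0.4  0.3  0.1]
travel [-0.4315 -0.1799  0.0019] turn [-0.1 -0.  -9.2]
t 0.1 now [-447.4  446.3] z 0.2356 F [-0.4  0.3  0.1]
travel [-0.4044 -0.4577  0.0324] turn [-0.1 -0.  -9.2]
```

Tab shift is about -3 mm (x -27, y -226; both views agree and the 44 mm width fits). The bar stands 21.9° short of closed. Moving.

>>> step_arm:
  commands:
    - {"travel":[-0.043,-0.018,0],"turn":[0,0,-1]}
    - {"travel":[-0.086,-0.036,0],"turn":[0,0,-2]}
    - {"travel":[-0.129,-0.054,0],"turn":[0,0,-3]}
    - {"travel":[-0.172,-0.072,0],"turn":[0,0,-4]}
    - {"travel":[-0.215,-0.09,0],"turn":[0,0,-5]}
  gripper: 0
  force: 20

```text
time: 0.6
position: [0.3959, 0.4499, 0.2362]
tool_rot: [-0.413, -3.114, 0.001]
ft_force: [-0.8, 1.1, 0.4]
grip_width: 0.632
grip_force: 0.0
```

```bash
python3 -c "
from h import *
plan((-.05,.2),.12,180);plan((-.126,-.07),.09,180);s=ctrl.get_state();print(s['joint_positions'],s['grip_width'])"
```

```text
t 0.6 now [-248.1  322.2] z 0.2362 F [-1.   0.9  0.4]
travel [-0.2063 -0.1077  0.0022] turn [-0.  -0.  -4.1]
t 0.6 now [-248.1  322.2] z 0.2362 F [-1.   0.9  0.4]
travel [-0.1499 -0.3824  0.0323] turn [-0.  -0.  -4.1]
[-0.9309416   0.21242193  0.04358053  1.58664521 -0.0093804   1.3432195
  0.42089751] 0.6324673748399465
```

>>> step_arm:
  commands:
    - {"travel":[-0.016,-0.042,0],"turn":[0,0,-1]}
    - {"travel":[-0.032,-0.084,0],"turn":[0,0,-2]}
    - {"travel":[-0.048,-0.126,0],"turn":[0,0,-3]}
    - {"travel":[-0.064,-0.168,0],"turn":[0,0,-4]}
    - {"travel":[-0.08,-0.21,0],"turn":[0,0,-4]}

```text
time: 1.1
position: [0.4169, 0.226, 0.2362]
tool_rot: [-0.305, -3.126, 0.0]
ft_force: [1.5, -0.4, 0.3]
grip_width: 0.17
grip_force: 0.0
```

```bash
python3 -c "
from h import *
plan((-.126,-.07),.09,180);s=ctrl.get_state();print(s['joint_positions'],s['grip_width'])"
```

```text
t 1.1 now [-184.7  106.4] z 0.2362 F [ 1.6 -0.1  0.3]
travel [-0.0592 -0.1762  0.0322] turn [-0.  -0.  -0.1]
[-0.73812423 -0.05848212  0.17875605  1.87544313  0.01062054  1.32406043
  0.81420216] 0.17038842982524316
```

>>> step_arm:
  commands:
    - {"travel":[-0.015,-0.044,0],"turn":[0,0,0]}
    - {"travel":[-0.03,-0.088,0.005],"turn":[0,0,0]}
    - {"travel":[-0.045,-0.132,0.015],"turn":[0,0,0]}
    - {"travel":[-0.059,-0.176,0.032],"turn":[0,0,0]}
    - {"travel":[-0.059,-0.176,0.032],"turn":[0,0,0]}

```text
time: 1.6
position: [0.4399, 0.037, 0.2026]
tool_rot: [-0.321, -3.122, 0.004]
ft_force: [-0.3, 0.8, 0.1]
grip_width: 0.008
grip_force: 0.0
```

```bash
python3 -c "
from h import *
plan((-.126,-.07),.009,180);s=ctrl.get_state();print(s['joint_positions'],s['grip_width'],s['ft_force'])
cv2.imwrite('pics/top1.png',ctrl.get_image('top')[130:350,130:400,::-1]);
cv2.imwrite('pics/side1.png',ctrl.get_image('side')[:,:,::-1])"
```

```text
t 1.6 now [-126.1  -74.8] z 0.2026 F [-0.5  0.7  0.1]
travel [-0.0003  0.005   0.0796] turn [-0.2 -0.2 -0.7]
[-0.56672437 -0.12506193  0.39318675  1.99534216  0.05196984  1.2658272
  1.17387675] 0.00833464767505639 [-0.32156102  0.76386295  0.10859602]
```

View pics/side1.png

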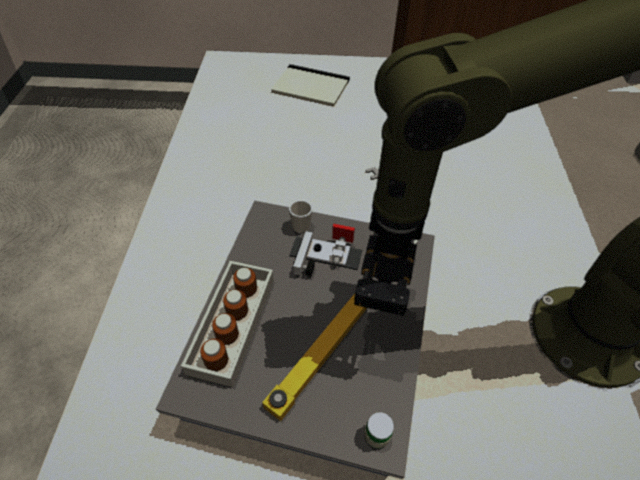

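The side view shows the gripper at (385,285) over the bar's -x side near its free end, clear of the can and keeper (320,250). Descending.

>>> step_arm:
  commands:
    - {"travel":[0,0.005,0.02],"turn":[0,0,-0.7]}
    - {"travel":[0,0.005,0.04],"turn":[0,0,-0.7]}
    - {"travel":[0,0.005,0.06],"turn":[0,0,-0.7]}
    - {"travel":[0,0.005,0.07],"turn":[0,0,-0.7]}
    - {"travel":[0,0.005,0.078],"turn":[0,0,-0.7]}

```text
time: 2.2
position: [0.4418, 0.0499, 0.1261]
tool_rot: [-0.283, -3.128, 0.0]
ft_force: [0.4, 0.1, 0.8]
grip_width: 0.005
grip_force: 0.0
```

```bash
python3 -c "
from h import *
plan((-.06,-.07),.009,180)"
```

```text
t 2.2 now [-126.7  -61.7] z 0.1261 F [0.4 0.1 0.8]
travel [-0.0666 -0.0091  0.0031] turn [-0.  -0.   0.7]
```

>>> step_arm:
  commands:
    - {"travel":[-0.003,-0.009,0.001],"turn":[0,0,0.7]}
    - {"travel":[-0.006,-0.009,0.002],"turn":[0,0,0.7]}
    - {"travel":[-0.009,-0.009,0.003],"turn":[0,0,0.7]}
    - {"travel":[-0.013,-0.009,0.003],"turn":[0,0,0.7]}
    - {"travel":[-0.017,-0.009,0.003],"turn":[0,0,0.7]}

```text
time: 2.7
position: [0.4575, 0.037, 0.1239]
tool_rot: [0.305, 3.126, 0.001]
ft_force: [-1.0, -0.3, 0.9]
grip_width: 0.004
grip_force: 0.3
```

>>> step_arm:
  commands:
    - {"travel":[-0.005,0,0],"turn":[0,0,0]}
    - {"travel":[-0.01,0,0],"turn":[0,0,0]}
    - {"travel":[-0.015,0,0],"turn":[0,0,0]}
    - {"travel":[-0.02,0,0],"turn":[0,0,0]}
    - {"travel":[-0.025,0,0],"turn":[0,0,0]}

```text
time: 3.2
position: [0.482, 0.032, 0.1235]
tool_rot: [-0.305, -3.127, 0.0]
ft_force: [-1.0, -0.2, 0.1]
grip_width: 0.011
grip_force: 0.3
```

```bash
python3 -c "
from h import *
plan((-.04,-.07),.009,180)
im=ctrl.get_image('side')
cv2.imwrite('pics/side2.png',im[:,:,::-1])"
```

```text
t 3.2 now [-83.8 -71.7] z 0.1235 F [-0.9 -0.3  0.1]
travel [-0.0438  0.0018  0.0005] turn [-0.  -0.  -0.2]
```

>>> step_arm:
  commands:
    - {"travel":[-0.005,0,0],"turn":[0,0,0]}
    - {"travel":[-0.01,0,0],"turn":[0,0,0]}
    - {"travel":[-0.015,0,0],"turn":[0,0,0]}
    - {"travel":[-0.02,0,0],"turn":[0,0,0]}
    - {"travel":[-0.025,0,0],"turn":[0,0,0]}

```text
time: 3.75
position: [0.5065, 0.0271, 0.1236]
tool_rot: [0.306, 3.127, 0.0]
ft_force: [-1.5, -0.6, 0.1]
grip_width: 0.009
grip_force: 0.3
```

>>> step_arm:
  commands:
    - {"travel":[-0.003,0,0],"turn":[0,0,0]}
    - {"travel":[-0.006,0,0],"turn":[0,0,0]}
    - {"travel":[-0.009,0,0],"turn":[0,0,0]}
    - {"travel":[-0.012,0,0],"turn":[0,0,0]}
    - {"travel":[-0.014,0,0],"turn":[0,0,0]}

```text
time: 4.25
position: [0.5201, 0.0245, 0.1236]
tool_rot: [0.305, 3.127, 0.0]
ft_force: [-0.8, 0.3, 0.0]
grip_width: 0.003
grip_force: 0.3
```

```bash
python3 -c "
from h import *
plan((-.027,-.07),.009,180)
im=ctrl.get_image('side')
cv2.imwrite('pics/side3.png',cv2.resize(im[180:430,150:450,::-1],None,fx=2,fy=2))"
```

```text
t 4.25 now [-45.  -71.8] z 0.1236 F [-0.8  0.2  0. ]
travel [-0.018   0.0018  0.0006] turn [ 0.   0.  -0.2]
```

View pics/side3.png

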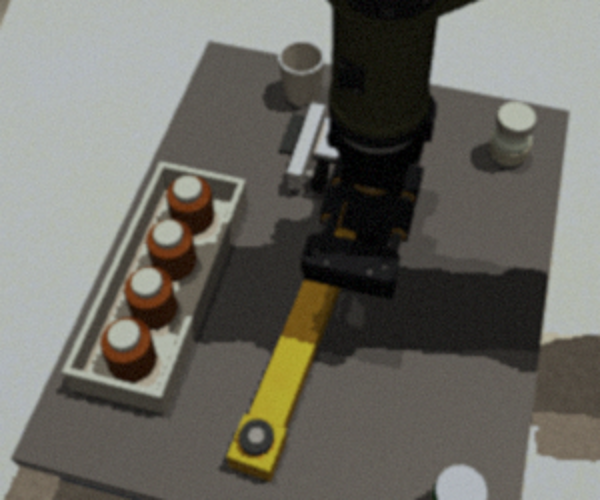

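The bar follows (eye at crop (255,440), held on its pin) and is a few degrees short of closed. Now feeling for the pad slowly.

>>> step_arm:
  commands:
    - {"travel":[-0.002,0,0],"turn":[0,0,0]}
    - {"travel":[-0.004,0,0],"turn":[0,0,0]}
    - {"travel":[-0.006,0,0],"turn":[0,0,0]}
    - {"travel":[-0.008,0,0],"turn":[0,0,0]}
    - {"travel":[-0.009,0,0],"turn":[0,0,0]}

```text
time: 4.8
position: [0.5289, 0.0227, 0.1236]
tool_rot: [0.305, 3.127, -0.0]
ft_force: [-1.6, -0.1, 1.7]
grip_width: 0.003
grip_force: 0.4
```

>>> step_arm:
  commands:
    - {"travel":[-0.001,0,0],"turn":[0,0,0]}
    - {"travel":[-0.002,0,0],"turn":[0,0,0]}
    - {"travel":[-0.003,0,0],"turn":[0,0,0]}
    - {"travel":[-0.003,0,0],"turn":[0,0,0]}

```text
time: 5.2
position: [0.5318, 0.0222, 0.1236]
tool_rot: [0.305, 3.126, 0.0]
ft_force: [-0.2, 0.4, 0.0]
grip_width: 0.002
grip_force: 0.1
```

>>> step_arm:
  commands:
    - {"travel":[-0.001,0,0],"turn":[0,0,0]}
    - {"travel":[-0.002,0,0],"turn":[0,0,0]}
    - {"travel":[-0.002,0,0],"turn":[0,0,0]}

```text
time: 5.5
position: [0.5337, 0.0218, 0.1236]
tool_rot: [0.305, 3.126, 0.0]
ft_force: [0.2, -0.5, -0.6]
grip_width: 0.007
grip_force: 0.1
```

>>> step_arm:
  commands:
    - {"travel":[-0.001,0,0],"turn":[0,0,0]}
    - {"travel":[-0.002,0,0],"turn":[0,0,0]}
    - {"travel":[-0.002,0,0],"turn":[0,0,0]}

```text
time: 5.8
position: [0.5357, 0.0214, 0.1236]
tool_rot: [0.305, 3.126, 0.0]
ft_force: [-0.5, -0.2, -0.4]
grip_width: 0.003
grip_force: 0.2
```

>>> step_arm:
  commands:
    - {"travel":[-0.001,0,0],"turn":[0,0,0]}
    - {"travel":[-0.002,0,0],"turn":[0,0,0]}
    - {"travel":[-0.002,0,0],"turn":[0,0,0]}

```text
time: 6.1
position: [0.5364, 0.0213, 0.1235]
tool_rot: [-0.305, -3.124, -0.0]
ft_force: [-4.7, 0.5, 3.7]
grip_width: 0.007
grip_force: 2.5
```

>>> step_arm:
  commands:
    - {"travel":[-0.001,0,0],"turn":[0,0,0]}
    - {"travel":[-0.001,0,0],"turn":[0,0,0]}

```text
time: 6.3
position: [0.5365, 0.0213, 0.1234]
tool_rot: [-0.304, -3.122, -0.0]
ft_force: [-8.0, 1.2, 4.8]
grip_width: 0.006
grip_force: 3.8
```

>>> step_arm:
  commands:
    - {"travel":[-0.001,0,0],"turn":[0,0,0]}
    - {"travel":[-0.001,0,0],"turn":[0,0,0]}

```text
time: 6.5
position: [0.5366, 0.0213, 0.1233]
tool_rot: [-0.304, -3.12, -0.001]
ft_force: [-10.9, 0.6, 7.1]
grip_width: 0.002
grip_force: 5.0
```

Pad found with the finger face at x ≈ -19 mm, against a predicted -18. Seating with a little more push while relieving the vertical rub.

>>> step_arm:
  commands:
    - {"travel":[-0.001,0,-0.001],"turn":[0,0,0]}
    - {"travel":[-0.001,0,-0.001],"turn":[0,0,0]}

```text
time: 6.7
position: [0.5369, 0.0212, 0.1234]
tool_rot: [-0.304, -3.119, -0.0]
ft_force: [-9.3, 1.5, 3.7]
grip_width: 0.002
grip_force: 4.8
```

```bash
python3 -c "
from h import *
plan((-.04,-.07),.009,180)
t=ctrl.get_image('top');s=ctrl.get_image('side')
cv2.imwrite('pics/c4.png',np.hstack([cv2.resize(t[190:310,160:360,::-1],None,fx=2,fy=3),cv2.resize(s[200:320,250:450,::-1],None,fx=2,fy=3)]))"
```

```text
t 6.7 now [-27.9 -71.8] z 0.1234 F [-9.5 -0.3  3.7]
travel [0.0121 0.0017 0.0005] turn [-0.  -0.5 -0.1]
```

>>> step_arm:
  commands:
    - {"travel":[-0.001,0,0],"turn":[0,0,0]}
    - {"travel":[-0.001,0,0],"turn":[0,0,0]}

```text
time: 7.0
position: [0.5369, 0.0211, 0.1233]
tool_rot: [-0.304, -3.116, -0.0]
ft_force: [-11.9, 1.1, 6.0]
grip_width: 0.007
grip_force: 6.1
```

View pics/c4.png

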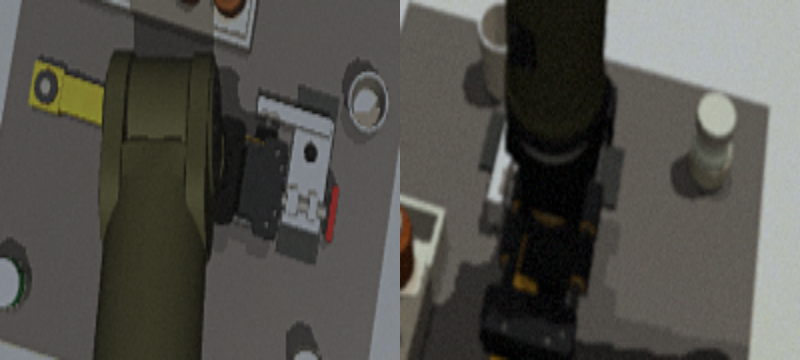

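The bar lies along -y, with its tip behind the gripper reaching the pad near crop (265,130). Push is 12 N; one more millimetre, hold, then back off gently.

>>> step_arm:
  commands:
    - {"travel":[-0.001,0,-0.0005],"turn":[0,0,0]}
    - {"travel":[-0.001,0,-0.0005],"turn":[0,0,0]}
    - {"travel":[-0.001,0,-0.0005],"turn":[0,0,0]}

```text
time: 7.3
position: [0.5372, 0.0211, 0.1234]
tool_rot: [-0.303, -3.115, -0.0]
ft_force: [-13.5, 1.3, 4.6]
grip_width: 0.006
grip_force: 6.6
```

>>> step_arm:
  commands:
    - {"travel":[0.002,0,0],"turn":[0,0,0]}
    - {"travel":[0.004,0,0],"turn":[0,0,0]}
    - {"travel":[0.007,0,0],"turn":[0,0,0]}
    - {"travel":[0.012,0,0],"turn":[0,0,0]}
    - {"travel":[0.02,0,0],"turn":[0,0,0]}

```text
time: 7.8
position: [0.5235, 0.0238, 0.1256]
tool_rot: [0.306, 3.124, 0.0]
ft_force: [-0.2, 0.5, 0.4]
grip_width: 0.005
grip_force: 0.0
```

>>> step_arm:
  commands:
    - {"travel":[0.01,0,-0.02],"turn":[0,0,0]}
    - {"travel":[0.02,0,-0.05],"turn":[0,0,0]}
    - {"travel":[0.02,0,-0.09],"turn":[0,0,0]}
    - {"travel":[0.02,0,-0.09],"turn":[0,0,0]}

```text
time: 8.2
position: [0.5063, 0.0281, 0.221]
tool_rot: [0.304, 3.116, 0.006]
ft_force: [0.2, -0.4, 0.8]
grip_width: 0.005
grip_force: 0.0
```

```bash
python3 -c "
from h import *
plan((-.027,-.262),.09,90);print(ctrl.get_state()['joint_positions'].round(2))"
```

```text
t 8.2 now [-59.2 -70.8] z 0.221 F [ 0.2 -0.3  0.8]
travel [-0.0325 -0.1912  0.0164] turn [ 0.7  0.2 89.8]
[-0.54  0.01  0.44  1.84 -0.    1.28  1.28]
```

>>> step_arm:
  commands:
    - {"travel":[-0.006,-0.035,0],"turn":[0,0,8]}
    - {"travel":[-0.012,-0.07,0],"turn":[0,0,16]}
    - {"travel":[-0.018,-0.105,0],"turn":[0,0,24]}
    - {"travel":[-0.025,-0.15,0],"turn":[0,0,32]}
    - {"travel":[-0.032,-0.19,0],"turn":[0,0,40]}

```text
time: 8.7
position: [0.4974, -0.1668, 0.2152]
tool_rot: [1.364, 2.828, 0.001]
ft_force: [-1.1, -0.1, 0.1]
grip_width: 0.005
grip_force: 0.0
```

>>> step_arm:
  commands:
    - {"travel":[0,0,0],"turn":[0,0,8]}
    - {"travel":[0,0,0],"turn":[0,0,16]}
    - {"travel":[0,0,0],"turn":[0,0,24]}
    - {"travel":[0,0,0],"turn":[0,0,32]}
    - {"travel":[0,0,0],"turn":[0,0,40]}

```text
time: 9.2
position: [0.4978, -0.1649, 0.2149]
tool_rot: [2.25, 2.192, 0.001]
ft_force: [-0.4, -0.1, 0.4]
grip_width: 0.006
grip_force: 0.0
```

```bash
python3 -c "
from h import *
plan((-.027,-.262),.02,90);print(ctrl.get_state()['joint_positions'].round(2))
cv2.imwrite('pics/s5.png',ctrl.get_image('side')[:,:,::-1])
t=ctrl.get_image('top');c=big(yellow(t));q=cv2.boxPoints(cv2.minAreaRect(c));print('bar',[(toS(ray('top',p,.124))*1e3).round(1).tolist() for p in q])"
```

```text
t 9.2 now [ -30.8 -261.9] z 0.2149 F [-0.4 -0.1  0.4]
travel [-0.0007  0.0037  0.0809] turn [ 0.  -0.   9.5]
[-0.37  0.06  0.67  1.81 -0.04  1.28  0.28]
bar [[-17.8, 148.7], [17.9, 148.7], [11.2, -115.8], [-24.5, -115.1]]
```

View pics/s5.png

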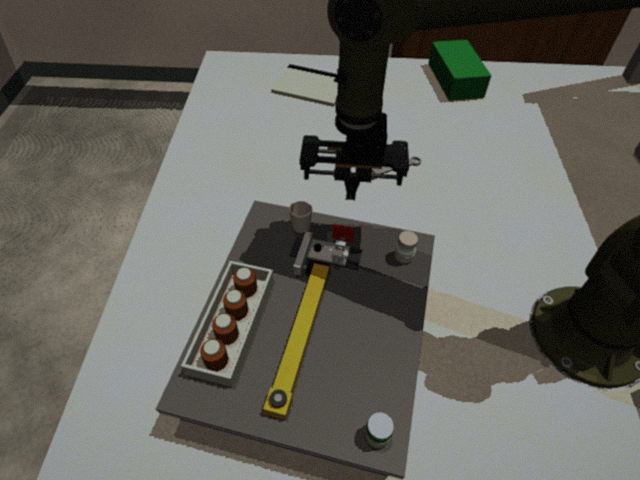

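The side view shows the bar (320,265)–(278,400) closed against the pad, the tab at (343,232) and the fingers at (352,190), outside it. Descending behind the tab.

>>> step_arm:
  commands:
    - {"travel":[0,0.004,0.01],"turn":[0,0,8]}
    - {"travel":[0,0.004,0.03],"turn":[0,0,9.5]}
    - {"travel":[0,0.004,0.055],"turn":[0,0,9.5]}
    - {"travel":[0,0.004,0.07],"turn":[0,0,9.5]}
    - {"travel":[0,0.004,0.08],"turn":[0,0,9.5]}

```text
time: 9.8
position: [0.5012, -0.1647, 0.1338]
tool_rot: [-2.415, -2.007, 0.001]
ft_force: [0.3, -0.1, 0.1]
grip_width: 0.004
grip_force: 0.0
```

```bash
python3 -c "
from h import *
plan((-.027,-.245),.02,90)"
```

```text
t 9.8 now [ -27.5 -261.1] z 0.1338 F [ 0.3 -0.   0.1]
travel [ 0.0161  0.0006 -0.0002] turn [-0.1  0.   0.4]
```

>>> step_arm:
  commands:
    - {"travel":[0.005,0,0],"turn":[0,0,0]}
    - {"travel":[0.01,0,0],"turn":[0,0,0]}
    - {"travel":[0.014,0,0],"turn":[0,0,0]}
    - {"travel":[0.017,0,0],"turn":[0,0,0]}
    - {"travel":[0.019,0,0],"turn":[0,0,0]}

```text
time: 10.3
position: [0.5058, -0.1457, 0.1357]
tool_rot: [2.417, 2.006, 0.002]
ft_force: [0.2, -0.3, -0.1]
grip_width: 0.001
grip_force: 0.0
```

>>> step_arm:
  commands:
    - {"travel":[0.0015,0,0],"turn":[0,0,0]}
    - {"travel":[0.003,0,0],"turn":[0,0,0]}
    - {"travel":[0.0045,0,0],"turn":[0,0,0]}
    - {"travel":[0.006,0,0],"turn":[0,0,0]}
    - {"travel":[0.0075,0,0],"turn":[0,0,0]}

```text
time: 10.8
position: [0.5067, -0.1395, 0.1353]
tool_rot: [2.418, 2.004, -0.0]
ft_force: [-1.1, -2.4, 1.7]
grip_width: 0.006
grip_force: 1.6
```

>>> step_arm:
  commands:
    - {"travel":[0.0015,0,0],"turn":[0,0,0]}
    - {"travel":[0.003,0,0],"turn":[0,0,0]}
    - {"travel":[0.0045,0,0],"turn":[0,0,0]}
    - {"travel":[0.006,0,0],"turn":[0,0,0]}
    - {"travel":[0.0075,0,0],"turn":[0,0,0]}

```text
time: 11.3
position: [0.5083, -0.1314, 0.1352]
tool_rot: [2.418, 2.005, 0.001]
ft_force: [0.2, -3.2, 2.1]
grip_width: 0.004
grip_force: 1.6
```

```bash
python3 -c "
from h import *
plan((-.027,-.2095),.02,90)"
```

```text
t 11.3 now [ -26.8 -227. ] z 0.1352 F [ 0.8 -3.1  2.1]
travel [ 0.0175 -0.0001  0.0012] turn [ 0.  -0.   0.3]
```

>>> step_arm:
  commands:
    - {"travel":[0.0015,0,0],"turn":[0,0,0]}
    - {"travel":[0.003,0,0],"turn":[0,0,0]}
    - {"travel":[0.0045,0,0],"turn":[0,0,0]}
    - {"travel":[0.006,0,0],"turn":[0,0,0]}
    - {"travel":[0.0075,0,0],"turn":[0,0,0]}

```text
time: 11.8
position: [0.5096, -0.124, 0.135]
tool_rot: [2.418, 2.005, 0.0]
ft_force: [1.9, -3.3, 0.8]
grip_width: 0.008
grip_force: 1.6
```

>>> step_arm:
  commands:
    - {"travel":[0.001,0,0],"turn":[0,0,0]}
    - {"travel":[0.002,0,0],"turn":[0,0,0]}
    - {"travel":[0.003,0,0],"turn":[0,0,0]}
    - {"travel":[0.004,0,0],"turn":[0,0,0]}

```text
time: 12.2
position: [0.5101, -0.1211, 0.1351]
tool_rot: [2.418, 2.004, -0.001]
ft_force: [1.0, -7.1, 2.2]
grip_width: 0.009
grip_force: 3.2
```

>>> step_arm:
  commands:
    - {"travel":[0.001,0,0],"turn":[0,0,0]}
    - {"travel":[0.002,0,0],"turn":[0,0,0]}
    - {"travel":[0.003,0,0],"turn":[0,0,0]}

```text
time: 12.5
position: [0.5101, -0.1209, 0.1351]
tool_rot: [2.417, 2.001, -0.005]
ft_force: [-0.6, -11.1, 1.0]
grip_width: 0.005
grip_force: 5.7
```

```bash
python3 -c "
from h import *
plan((-.027,-.2095),.02,90)"
```

```text
t 12.5 now [ -27.  -216.4] z 0.1351 F [  1.6 -11.    1. ]
travel [0.0069 0.0001 0.0011] turn [0.  0.3 0.2]
```

It stops at y ≈ -216 mm with 11 N. I need to see whether the bolt is at its end or on the bar.

```bash
python3 -c "
from h import *
t=ctrl.get_image('top');s=ctrl.get_image('side')
for n,im in(('top',t),('side',s)):
    r=big(red(im));print(n,cv2.contourArea(r),[(p.round(1).tolist(),(toS(ray(n,p,.15))*1e3).round(1).tolist()) for p in cv2.boxPoints(cv2.minAreaRect(r))])
y=big(yellow(s));print([(toS(ray('side',p,.124))*1e3).round(1).tolist() for p in cv2.boxPoints(cv2.minAreaRect(y))])
cv2.imwrite('pics/c6.png',np.hstack([cv2.resize(t[210:300,270:360,::-1],(400,400),interpolation=2),cv2.resize(s[200:300,280:380,::-1],(400,400),interpolation=2)]))"
```

```text
Traceback (most recent call last):
  File "h.py", line 9, in big
    return max(c,key=cv2.contourArea)
ValueError: max() iterable argument is empty
```

```bash
python3 -c "
from h import *
t=ctrl.get_image('top');s=ctrl.get_image('side')
y=big(yellow(s));print([(toS(ray('side',p,.124))*1e3).round(1).tolist() for p in cv2.boxPoints(cv2.minAreaRect(y))])
cv2.imwrite('pics/c6.png',np.hstack([cv2.resize(t[210:300,270:360,::-1],(400,400),interpolation=2),cv2.resize(s[200:300,280:380,::-1],(400,400),interpolation=2)]))"
```

```text
[[19.5, 151.8], [17.7, -92.8], [-29.3, -86.8], [-19.6, 154.3]]
```

View pics/c6.png

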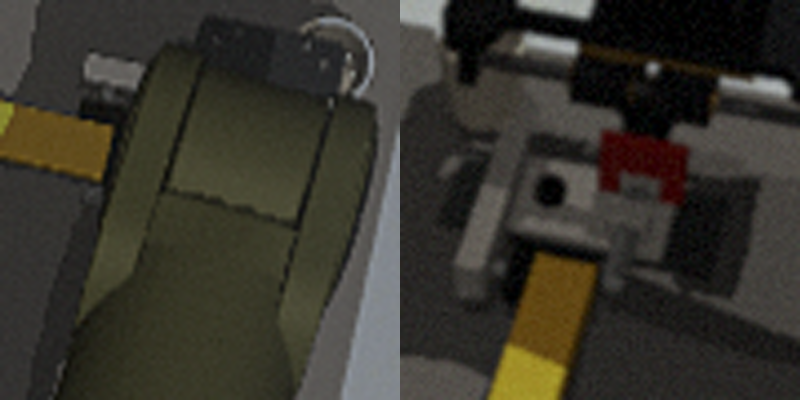

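The side crop shows the tab (645,165) moved up to the keeper and the bolt nose at (620,250) beside the bar's -x face. Measuring the tab travel.

```bash
python3 -c "
from h import *
def top(im):
    h=cv2.cvtColor(im,cv2.COLOR_RGB2HSV);m=((h[...,0]<8)|(h[...,0]>172))&(h[...,1]>120)&(h[...,2]>30)
    k=np.zeros_like(m);k[215:260,325:360]=m[215:260,325:360]
    c=big(k)[:,0];u=c[:,0];o=[]
    for x in range(u.min()+3,u.max()-2,2): o.append(toS(ray('side',(x,c[u==x,1].min()-.5),.15))*1e3)
    return np.median(o,0).round(1),cv2.boundingRect(c)
for im in (cv2.imread('pics/side0.png')[:,:,::-1].copy(),cv2.imread('pics/s5.png')[:,:,::-1].copy(),ctrl.get_image('side')): print(top(im))
plan((-.027,-.2095),.02,90)"
```

```text
(array([ -25.2, -228.9]), (332, 224, 23, 18))
(array([ -25.8, -228. ]), (332, 224, 23, 19))
(array([ -24.5, -204.6]), (329, 233, 23, 18))
t 12.75 now [ -27.  -216.4] z 0.1351 F [ 2.1 -9.6  1.6]
travel [0.0069 0.     0.0011] turn [0.  0.3 0.2]
```

```bash
python3 -c "
from h import *
for nm,(x,y),z in (('nose',(620,290),.116),('nose+x edge',(612,265),.116),('tip -x top corner',(600,258),.124),('tip +x top',(540,252),.124),('bar -x top further',(566,398),.124)):
    print(nm,(toS(ray('side',(280+(x-400)/4,200+y/4),z))*1e3).round(1))
s=ctrl.get_image('side')
cv2.imwrite('pics/c7.png',cv2.resize(s[225:300,295:375,::-1],(800,600)[:1]+(600,) and (640,600),interpolation=cv2.INTER_CUBIC))"
```

```text
nose [ -31.6 -135. ]
nose+x edge [ -24.6 -148.6]
tip -x top corner [ -19.  -145.4]
tip +x top [   9.9 -141.6]
bar -x top further [-22.  -64.5]
```

View pics/c7.png

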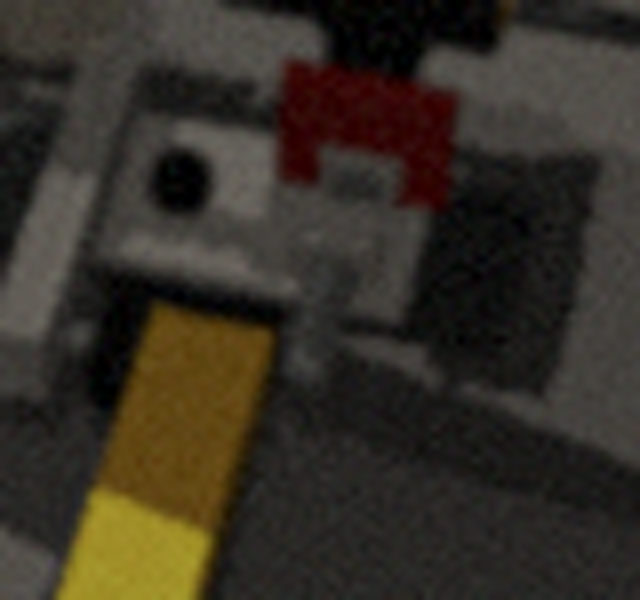

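The nose (320,370) is well past the bar's tip (215,310) on its -x side, but travel reads only about 24 mm. Pressing a little more, within limits.

>>> step_arm:
  commands:
    - {"travel":[0.001,0,0],"turn":[0,0,0]}
    - {"travel":[0.002,0,0],"turn":[0,0,0]}
    - {"travel":[0.002,0,0],"turn":[0,0,0]}

```text
time: 13.1
position: [0.5101, -0.1208, 0.1351]
tool_rot: [2.418, 1.998, -0.008]
ft_force: [-0.5, -14.1, 1.3]
grip_width: 0.005
grip_force: 6.7
```

>>> step_arm:
  commands:
    - {"travel":[0.001,0,0],"turn":[0,0,0]}
    - {"travel":[0.002,0,0],"turn":[0,0,0]}
    - {"travel":[0.002,0,0],"turn":[0,0,0]}

```text
time: 13.4
position: [0.5101, -0.1207, 0.1351]
tool_rot: [2.418, 1.996, -0.011]
ft_force: [-0.2, -16.5, 0.8]
grip_width: 0.005
grip_force: 8.4
```

```bash
python3 -c "
from h import *
s=ctrl.get_state();R=Ro.from_rotvec(s['tool_rot']);f=R.inv().apply(s['ft_force']);m=R.inv().apply(s['torque']);print('tool f',f.round(2),'m',m.round(3),'arm z',(m[1]/f[0]).round(4))
plan((-.027,-.2095),.02,90);print(s['joint_positions'].round(3),s['joint_torque'].round(1))"
```

```text
tool f [-16.21   2.87  -0.66] m [-0.398 -3.853  0.016] arm z 0.2377
t 13.4 now [ -27.1 -216.2] z 0.1351 F [  2.9 -16.2   0.8]
travel [0.0067 0.0001 0.0011] turn [0.  0.5 0.1]
[-0.419  0.142  0.644  1.91  -0.084  1.118  0.067] [ -8.9 -30.2  -6.3 -27.1  -5.4   1.2   0. ]
```

>>> step_arm:
  commands:
    - {"travel":[-0.004,0,0],"turn":[0,0,0]}
    - {"travel":[-0.008,0,0],"turn":[0,0,0]}
    - {"travel":[-0.016,0,0],"turn":[0,0,0]}
    - {"travel":[-0.026,0,0],"turn":[0,0,0]}
    - {"travel":[-0.036,0,0],"turn":[0,0,0]}

```text
time: 13.9
position: [0.5044, -0.1486, 0.1348]
tool_rot: [-2.416, -2.006, -0.0]
ft_force: [0.0, -1.1, 0.6]
grip_width: 0.007
grip_force: 0.0
```

```bash
python3 -c "
from h import *
plan((-.027,-.25),.02,90)
s=ctrl.get_image('side');t=ctrl.get_image('top')
def top(im):
    h=cv2.cvtColor(im,cv2.COLOR_RGB2HSV);m=((h[...,0]<8)|(h[...,0]>172))&(h[...,1]>120)&(h[...,2]>30)
    k=np.zeros_like(m);k[215:260,325:360]=m[215:260,325:360]
    c=big(k)[:,0];return cv2.boundingRect(c)
print(top(s))
cv2.imwrite('pics/c8.png',np.hstack([cv2.resize(t[205:305,270:370,::-1],(400,400),interpolation=2),cv2.resize(s[200:300,280:380,::-1],(400,400),interpolation=2)]))"
```

```text
t 13.9 now [ -27.3 -244.6] z 0.1348 F [ 0.2 -1.   0.6]
travel [-0.0054  0.0003  0.0008] turn [-0.  -0.   0.4]
(329, 232, 24, 20)
```

View pics/c8.png

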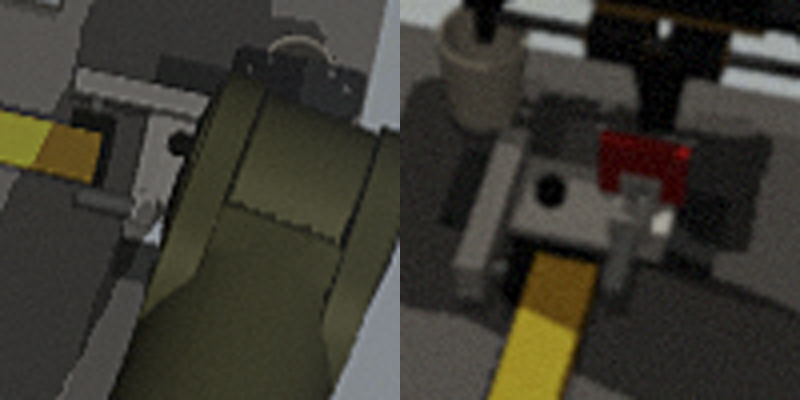

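The top view shows the nose (78,195) well past the bar's tip (112,150), and the tab travels over the carriage. So the low fingers most likely ran into the carriage, which reaches 33 mm, and not into the bolt's end stop. I'll push again with the tips about 38 mm above the deck, on the top of the tab.

>>> step_arm:
  commands:
    - {"travel":[0,0,-0.008],"turn":[0,0,0]}
    - {"travel":[0,0,-0.017],"turn":[0,0,0]}
    - {"travel":[0.006,0,-0.017],"turn":[0,0,0]}
    - {"travel":[0.012,0,-0.017],"turn":[0,0,0]}
    - {"travel":[0.018,0,-0.017],"turn":[0,0,0]}

```text
time: 14.5
position: [0.5083, -0.1298, 0.152]
tool_rot: [-2.417, -2.007, -0.001]
ft_force: [-0.1, 0.4, -0.1]
grip_width: 0.003
grip_force: 0.0
```

```bash
python3 -c "
from h import *
plan((-.027,-.2095),.038,90)"
```

```text
t 14.5 now [ -27.1 -225.4] z 0.152 F [-0.1  0.4 -0.1]
travel [0.0159 0.0002 0.    ] turn [-0.  -0.   0.4]
```

>>> step_arm:
  commands:
    - {"travel":[0.002,0,0],"turn":[0,0,0]}
    - {"travel":[0.004,0,0],"turn":[0,0,0]}
    - {"travel":[0.006,0,0],"turn":[0,0,0]}
    - {"travel":[0.008,0,0],"turn":[0,0,0]}
    - {"travel":[0.0095,0,0],"turn":[0,0,0]}

```text
time: 15.0
position: [0.5099, -0.1216, 0.152]
tool_rot: [-2.418, -2.005, -0.0]
ft_force: [0.2, 0.2, -0.6]
grip_width: 0.005
grip_force: 0.0
```

>>> step_arm:
  commands:
    - {"travel":[0.001,0,0],"turn":[0,0,0]}
    - {"travel":[0.002,0,0],"turn":[0,0,0]}
    - {"travel":[0.003,0,0],"turn":[0,0,0]}

```text
time: 15.3
position: [0.5102, -0.1199, 0.1521]
tool_rot: [2.418, 2.004, -0.002]
ft_force: [-0.1, -3.2, -0.1]
grip_width: 0.006
grip_force: 1.5
```

>>> step_arm:
  commands:
    - {"travel":[0.001,0,0],"turn":[0,0,0]}
    - {"travel":[0.002,0,0],"turn":[0,0,0]}
    - {"travel":[0.003,0,0],"turn":[0,0,0]}

```text
time: 15.6
position: [0.511, -0.116, 0.1521]
tool_rot: [2.418, 2.005, -0.0]
ft_force: [-0.8, -2.9, -0.1]
grip_width: 0.001
grip_force: 1.5
```

```bash
python3 -c "
from h import *
plan((-.027,-.2095),.038,90)"
```

```text
t 15.6 now [ -27.1 -211.3] z 0.1521 F [-0.2 -3.  -0.1]
travel [0.0018 0.0001 0.0001] turn [0.  0.  0.3]
```

It's sliding again at 3 N, so the fingers had been on the carriage. On to the end stop.

>>> step_arm:
  commands:
    - {"travel":[0.001,0,0],"turn":[0,0,0]}
    - {"travel":[0.002,0,0],"turn":[0,0,0]}
    - {"travel":[0.003,0,0],"turn":[0,0,0]}

```text
time: 15.9
position: [0.5114, -0.1141, 0.1521]
tool_rot: [2.418, 2.004, -0.002]
ft_force: [-1.0, -6.8, 0.1]
grip_width: 0.007
grip_force: 3.6
```

>>> step_arm:
  commands:
    - {"travel":[0.001,0,0],"turn":[0,0,0]}
    - {"travel":[0.002,0,0],"turn":[0,0,0]}
    - {"travel":[0.002,0,0],"turn":[0,0,0]}

```text
time: 16.2
position: [0.5114, -0.114, 0.1521]
tool_rot: [2.418, 2.002, -0.005]
ft_force: [-3.4, -9.3, 1.0]
grip_width: 0.003
grip_force: 4.6
```

```bash
python3 -c "
from h import *
plan((-.027,-.2095),.038,90)"
```

```text
t 16.2 now [ -27.1 -209.3] z 0.1521 F [-1.6 -9.7  1. ]
travel [-0.0002  0.0001  0.0001] turn [0.  0.2 0.2]
```

The stop is at -209.3 mm, against -209.5 predicted for 30 mm of travel. Holding briefly, then backing away.

>>> step_arm:
  commands:
    - {"travel":[0,0,0],"turn":[0,0,0]}
    - {"travel":[-0.005,0,0],"turn":[0,0,0]}
    - {"travel":[-0.012,0,0],"turn":[0,0,0]}
    - {"travel":[-0.025,0,0],"turn":[0,0,0]}
    - {"travel":[-0.04,0,0],"turn":[0,0,0]}

```text
time: 16.7
position: [0.5046, -0.15, 0.1521]
tool_rot: [-2.416, -2.007, -0.001]
ft_force: [-0.6, -0.9, 0.3]
grip_width: 0.005
grip_force: 0.0
```

>>> step_arm:
  commands:
    - {"travel":[0,0,-0.03],"turn":[0,0,0]}
    - {"travel":[0,0,-0.06],"turn":[0,0,0]}
    - {"travel":[-0.03,0,-0.09],"turn":[0,0,0]}
    - {"travel":[-0.07,0,-0.1],"turn":[0,0,0]}
    - {"travel":[-0.11,0,-0.1],"turn":[0,0,0]}

```text
time: 17.2
position: [0.4852, -0.2597, 0.2546]
tool_rot: [2.413, 2.006, 0.006]
ft_force: [1.4, -0.4, -0.4]
grip_width: 0.009
grip_force: 0.0
```

>>> step_arm:
  commands:
    - {"travel":[-0.03,0,0],"turn":[0,0,0]}
    - {"travel":[-0.03,0,0],"turn":[0,0,0]}
    - {"travel":[-0.03,0,0],"turn":[0,0,0]}

```text
time: 17.5
position: [0.4783, -0.2881, 0.2519]
tool_rot: [-2.419, -2.003, -0.001]
ft_force: [-0.7, 0.6, -0.1]
grip_width: 0.0
grip_force: 0.0
```

```bash
python3 -c "
from h import *
plan((-.027,-.2095),.038,90)
s=ctrl.get_image('side');t=ctrl.get_image('top')
cv2.imwrite('pics/c9.png',np.hstack([cv2.resize(t[195:315,250:370,::-1],(400,400),interpolation=2),cv2.resize(s[190:310,270:390,::-1],(400,400),interpolation=2)]))"
```

```text
t 17.5 now [ -26.4 -386.6] z 0.2519 F [-0.8  0.5 -0.1]
travel [1.770e-01 1.000e-04 1.001e-01] turn [-0.  -0.1  0.2]
```

View pics/c9.png

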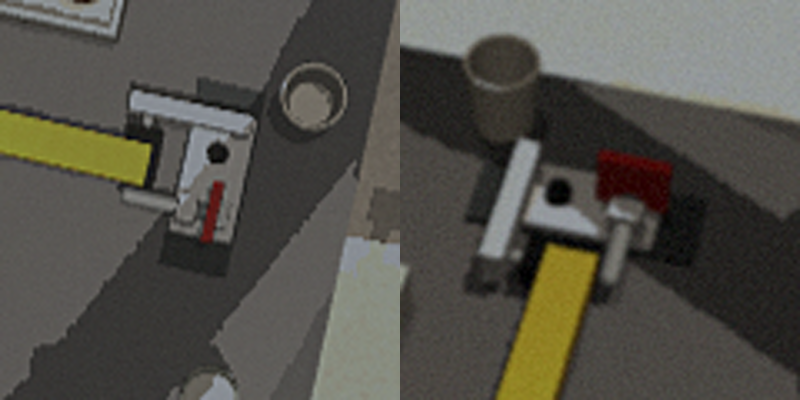

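The bolt nose (125,195) sits behind the bar's tip (150,165), with the tab drawn in over the carriage at (212,212). The beaker and jar are standing where they were, and the gripper is clear. Handing in.

```bash
python3 -c "
from bench import ctrl
print(ctrl.close_job())"
```

```text
the job is handed in; nothing more can be done
None
```

I closed the bar onto the pad, pushing with about 14 N, slid the bolt in about 30 mm to its end stop behind it, and backed the gripper clear; the job was handed in at about 17.6 s, and no verdict was returned.

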